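# Hang a clip-in routing pattern between its neighbours

### The job

Take the wooden pattern with the red handle out of its stand and hang it on the rack, lowering it through the narrow gap between the two patterns already hanging there and pressing its hook down through the spring clip until it is home on the yellow saddle, pressed there with a firm 10 to 20 N; only then let go. Feel your way: more than 25 N would damage saddle or rack. And brush the two neighbours no more than lightly, leaving them hanging where they are.

Things in the scene. Friction and masses are not known exactly. Their poses are not given: they have to be found in the camera images.
- handle (a point): Centre of the red handle of the pattern to hang: an upright tab 34 (x) x 12 (y) x 60 mm high. The pattern is one rigid upright piece 12 mm thick (y), 0.24 kg, z up. From here its wooden plate spans x -61 to -3 mm, z -147 to -30 mm, lower edge rounded; a steel strap (z -42 to -30 mm) runs back from the plate's top to x +19 mm and carries the hook leg.
- seat (a point): Point on that pattern, axes alike: middle of the strap's underside, between plate and hook leg, which must land on the saddle. 5 mm ahead (+x) of and 42 mm below the handle's centre. From here the leg spans x +8 to +14 mm, down to z -36 mm; its nose (lowest 8 mm) sticks out to x +20 mm. The plate's back edge is at x -8 mm.
- stand: Dark wooden block 110 x 70 x 50 mm, fixed, origin at the centre of its underside. The pattern stands loose in its slot (64 x 15 mm, 36 mm deep), with the same yaw as the block; lift it straight up.
- station (a point): The vacant place on the rack: z up, y along the rail, plates hang at -x. The yellow saddle stands here, a block 13 (x) x 10 mm (y); its flat top is the seat, at x = y = 0. It is set by hand: its top lies anywhere from 20 mm below to 20 mm above this point, which is NOT measured and must be felt. Hung right, the pattern's seat is on that top, upright, yaw as here, 1.5 mm play in x.
- rack: Fixed wooden rack, origin at its underside below the rail, yaw as the station. Base 150 x 270 x 12 mm; steel rail along y, 12 mm round, axis at x = 0, z = 150 mm; a 10 mm bar at z = 112 mm, front at x -6.5 mm, keeps plates from swinging in. Posts at y +-120 mm, no higher than the rail. The station point is at x = y = 0, z = 178 mm.
- nb_green_top (a point): Top of the hook of the green neighbour, over the rail axis: a loose pattern of like make without handle, 12 mm thick (y), plate from x -66 to -8 mm, reaching 112 mm below this point, 0.28 kg. It just hangs on the rail by its hook, on one side or the other of the vacant place. The clear gap between the neighbours is 15 to 18 mm.
- nb_birch_top (a point): The same point of the other neighbour, of brown wood; same size and mass.
- clip (a joint): Blue sprung clip behind the saddle, carried by it: 0 at rest, to 0.010 m pushed back (+x). The descending nose meets its ramp with the pattern 26 mm above its seat, pushes it back 3 to 6 mm (resisting the descent with 6 to 11 N, by friction), slips past 6 mm above the seat; the clip springs back, then the strap lands on the rigid saddle, felt as a sharper rise.

How it is judged:
On the way, in this order (a step that is already met when the one before it is completed fails the run):
1. the hook's nose pushes the spring clip back (value of joint clip above 0.002 m), for 0.05 s.
2. past the clip and pressed home on the saddle with at least 8 N while still held (value of joint clip below 0.0015 m and contact force between pattern and saddle above 8 N and contact force between the fingers and pattern above 1 N and x of seat in the frame of saddle between -0.004 and 0.004 m and y of seat in the frame of saddle between -0.004 and 0.004 m and z of seat in the frame of saddle between -0.003 and 0.003 m), for 0.1 s.
At the end, for the whole second after the job is handed in: Released and at rest on the saddle: the seat's middle within 4 mm of the saddle top's in x and y and 3 mm in height, tilt and yaw error under 0.12 rad, clip back under 1.5 mm. Both neighbours still hang on the rail, moved under 12 mm (x of seat in the frame of saddle between -0.004 and 0.004 m and y of seat in the frame of saddle between -0.004 and 0.004 m and z of seat in the frame of saddle between -0.003 and 0.003 m and value of joint clip below 0.0015 m and contact force between pattern and saddle above 0.5 N and angle between handle's own z axis and vertical below 0.12 rad and angle between the x axis of handle and the x axis of station, either way round below 0.12 rad and linear speed of pattern below 0.02 m/s and z of nb_green_top in the frame of station between -0.016 and -0.004 m and distance of each of nb_green_top, nb_birch_top from where it was at the start of the episode below 0.012 m and z of nb_birch_top in the frame of station between -0.016 and -0.004 m); the robot touches nothing.
It fails at once if the saddle, clip or rack is pushed by the pattern with more than 28 N (contact force between pattern and saddle above 28 N or contact force between pattern and rack above 28 N).
It fails at once if a neighbour is pushed by the pattern with more than 12 N or by the fingers with more than 5 N, or moved more than 25 mm (contact force between pattern and nb_green above 12 N or contact force between the fingers and nb_green above 5 N or distance of any of nb_green_top, nb_birch_top from where it was at the start of the episode above 0.025 m or contact force between pattern and nb_birch above 12 N or contact force between the fingers and nb_birch above 5 N).
It also fails if it takes over 61 s, if anything falls off the work surface, if the arm or the gripper's body presses on something with over 40 N, if the wrist force passes 120 N, or if a joint passes its speed limit or range.

### The arm

A 6-joint arm with a two-finger parallel gripper is mounted at the origin on the work surface. World frame = base frame: x ahead of the robot, y to its left, z up, the work surface at z = 0. Lengths are in m, angles in rad, forces in N, time in s.
With the tool pointing down it reaches from about 0.35 to 0.975 m from the base axis. Payload 4.9 kg.
Tool frame: the origin (TCP) lies midway between the tips of the shut fingers; the grasp point (between the pads) lies 19 mm behind it; y points along the fingers, z is the direction in which the jaws open and shut, and the axes are right-handed (so a half turn about y gives the same grasp; the last joint's range is limited). The gripper opens to 85 mm and grips with 20 to 120 N. Pads are 22 mm wide; open, the fingers measure 114 mm over their backs; the gripper's body (76 mm by 85 mm) begins 54 mm behind the grasp point. The pads swing forward as they close: fully open they stand 13 mm farther back than shut.
Start: joints at [-1.261, 0.053, 1.613, -0, 1.476, -0.119], TCP at [0.26, -0.568, 0.209] pointing down, gripper open.
Joint ranges: [-3.01, 3.01], [-1.01, 2.22], [0.06, 2.58], [-1.02, 4.17], [0.09, 2.62], [-3.14, 3.14]. Speed limits (rad/s): [2.57, 2.57, 3.14, 3.14, 3.14, 3.14].

### API

Orientations are given as a unit quaternion [w, x, y, z].
In Python, from plant import * gives the robot as it stands.
- The arm moves only by the shell command python3 -m crank 'ROWS'. ROWS is JSON, a list that holds one entry, the list of rows, each a list of 5 numbers: the gripper command: -1 is shut, 1 is fully open, values between are in proportion, then the shift along the tool's x, y, z in cm, then the turn about the tool's y in degrees. In form: [[[jaw, dx, dy, dz, twist], ...]]. A call has 1 to 8 rows; each row shifts and turns the commanded pose from where the row before left it, along the tool's axes as they then stand; what a row does not reach is not made up. A row lasts 1/8 s, in which the tool goes at most 62.5 mm and 10.7 degrees, less where a joint would pass 70% of its speed; a pose out of reach is approached as far as the arm can. A call with a gripper value outside its range is refused whole. The fingers move at their own pace and stop on an object; the grip force is fixed at half the most. Time passes only in rows, so rows that do not move let the fingers close. It gives the time, the measured TCP pose, the force and the opening at its end, in the units of the state.
- state(): the state, without advancing time (a new reading comes with each control period).
- grab_frame(name): name is "scene" or "side" or "wrist"; returns a dict with "frame" (384x512x3 uint8, red, green, blue), "fx", "fy", "cx", "cy" (pixels), "pose" (4x4, takes a point from camera to world coordinates). Camera axes: x right, y up, looking along -z (the intrinsics and any distortion apply to the point x, -y, -z); pixel columns grow to the right and rows downward; lengths in m; the calibration is good to about 2 mm. The wrist camera is an equidistant fisheye: a pixel r from the principal point sees the ray r / f radians off the axis. A picture is of the moment at which its call begins. There is no depth.
- job_done(): hands the job in, once; it reports no verdict.
The state is a dict: "time": time; "joint_pos": joint angles; "joint_vel": joint speeds; "joint_efforts": joint torques, N m; "tool_pos": TCP position; "tool_rot": TCP orientation; "contact_force": force on the tool from outside, world axes, zero at the start; "ft_torque": the same for the moment, N m; "gripper_width": opening from 0.0 (shut) to 1.0 (fully open).
Only numpy, scipy, OpenCV 4.12 (cv2) and the standard library are available. Lean on these libraries where they do the work, as an engineer would, in place of code of your own. Each camera call takes 0.05 s, during which the arm holds its last target.

## Working session

There is one attempt and no reset: what is moved stays moved. The work goes in short steps, Python scripts to look and compute and a shell command to move; the robot and the scene stay as the last step left them, time stands still between calls to the robot, and variables do not carry over. Pictures are saved under pics/ and viewed, and the job is handed in when it is done.

```bash
ls; mkdir -p pics; cat > h.py <<'E'
from plant import *
import numpy as np, cv2
def save(n,out,scale=1.0):
    f=grab_frame(n); im=f["frame"]
    np.savez('pics/'+out+'.npz',im=im,pose=np.array(f["pose"]),k=[f["fx"],f["fy"],f["cx"],f["cy"]])
    cv2.imwrite('pics/'+out+'.png',cv2.resize(im[:,:,::-1],None,fx=1.5,fy=1.5,interpolation=cv2.INTER_CUBIC)); return f
E
python3 - <<'E'
from h import *
s=state()
for k,v in s.items(): print(k,np.round(v,4))
for n in ["scene","side","wrist"]:
    f=save(n,n+"0"); print(n,[f[k] for k in("fx","fy","cx","cy")],[k for k in f],np.round(f["pose"],4).tolist())
E
```

```text
pics
time 0.0
joint_pos [-1.261   0.0533  1.6143  0.      1.476  -0.119 ]
joint_vel [ 0.0009 -0.0001 -0.0007  0.0013 -0.0006 -0.0004]
joint_efforts [ 8.00000e-04 -3.93686e+01 -3.70172e+01  1.00000e-04  7.10000e-03
 -0.00000e+00]
tool_pos [ 0.2597 -0.5678  0.2082]
tool_rot [ 0.1504 -0.1505  0.6916 -0.6902]
contact_force [ 0.6626  0.4247 -0.0877]
ft_torque [ 0.0826 -0.0101  0.0171]
gripper_width 0.9976
scene [456.15156984094244, 456.15156984094244, 255.91277178374415, 193.1623786351113] ['frame', 'fx', 'fy', 'cx', 'cy', 'pose'] [[-0.6799, -0.5406, 0.4955, 0.9646], [0.7332, -0.4872, 0.4744, 0.4718], [-0.015, 0.6858, 0.7276, 0.799], [0.0, 0.0, 0.0, 1.0]]
side [416.13448522324035, 416.13448522324035, 258.73948107362503, 191.39121725817287] ['frame', 'fx', 'fy', 'cx', 'cy', 'pose'] [[0.9349, 0.2462, -0.2558, 0.3611], [-0.3546, 0.6824, -0.6392, -0.4451], [0.0172, 0.6882, 0.7253, 0.689], [0.0, 0.0, 0.0, 1.0]]
wrist [297.3186396354542, 297.3186396354542, 252.5242760262184, 195.67802597280394] ['frame', 'fx', 'fy', 'cx', 'cy', 'pose'] [[0.4159, 0.8762, 0.2437, 0.3219], [-0.9094, 0.4011, 0.11, -0.5402], [-0.0014, -0.2674, 0.9636, 0.3726], [0.0, 0.0, 0.0, 1.0]]
```

View pics/scene0.png

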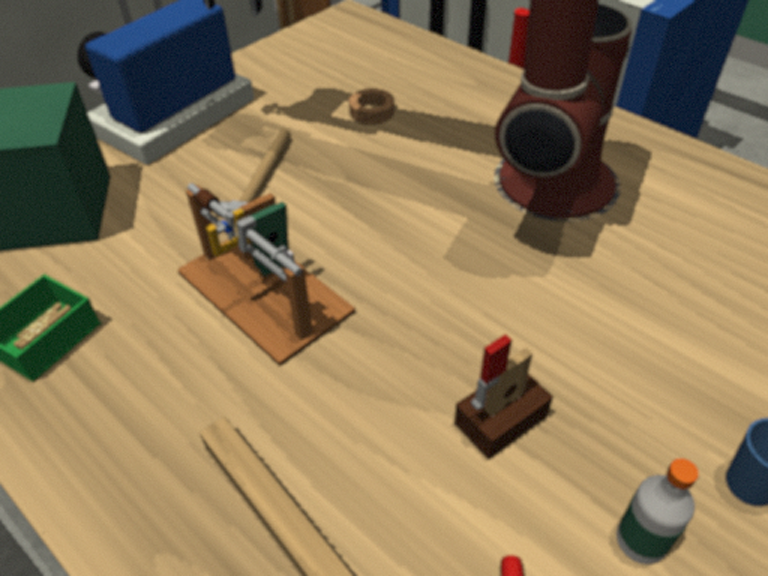

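View pics/side0.png

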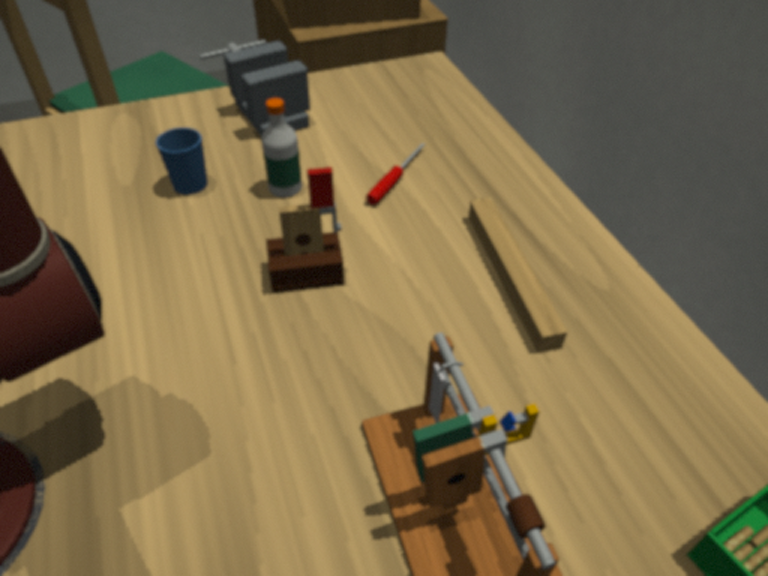

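View pics/wrist0.png

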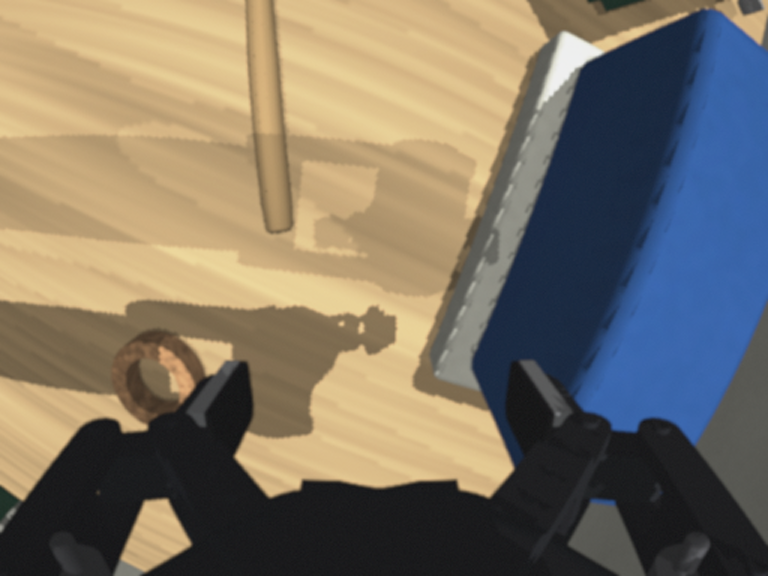

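```bash
python3 - <<'E'
import numpy as np, cv2
for n,(x0,y0,x1,y1) in {"scene0":(110,110,250,245),"side0":(230,215,390,384)}.items():
    im=np.load(f'pics/{n}.npz')['im'][y0:y1,x0:x1,::-1]
    cv2.imwrite(f'pics/{n}_rack.png',cv2.resize(im,None,fx=4.4 if n[1]=='c' else 3.5,fy=4.4 if n[1]=='c' else 3.5,interpolation=cv2.INTER_CUBIC))
a=np.load('pics/scene0.npz')['im'][215:310,295:380,::-1]; b=np.load('pics/side0.npz')['im'][100:200,165:240,::-1]
a=cv2.resize(a,None,fx=4.5,fy=4.5,interpolation=cv2.INTER_CUBIC);b=cv2.resize(b,None,fx=4.5,fy=4.5,interpolation=cv2.INTER_CUBIC)
h=max(a.shape[0],b.shape[0]);c=np.zeros((h,a.shape[1]+b.shape[1],3),np.uint8);c[:a.shape[0],:a.shape[1]]=a;c[:b.shape[0],a.shape[1]:]=b
print(c.shape,a.shape);cv2.imwrite('pics/stand0.png',c)
from scipy.spatial.transform import Rotation as R
print(R.from_quat([ -0.1505,0.6916,-0.6902,0.1504]).as_matrix().round(3))
E
```

```text
(450, 720, 3) (428, 382, 3)
[[-0.909 -0.001  0.416]
 [-0.416  0.002 -0.909]
 [-0.    -1.    -0.002]]
```

View pics/scene0_rack.png

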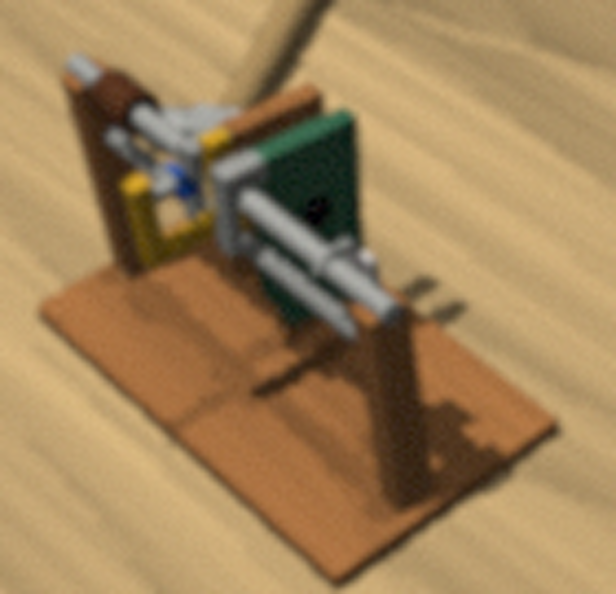

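View pics/side0_rack.png

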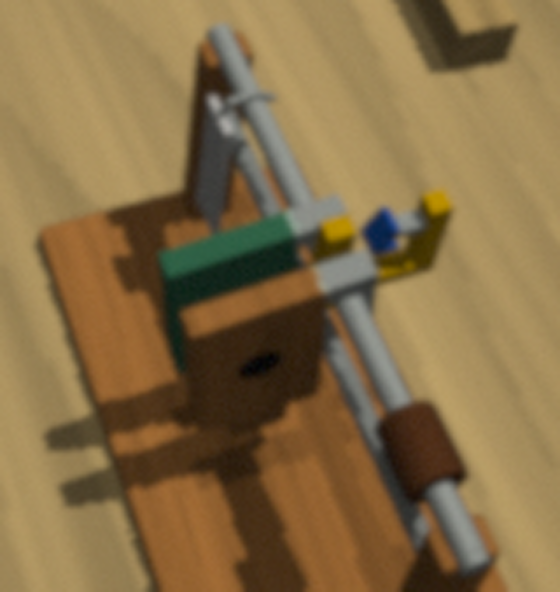

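View pics/stand0.png

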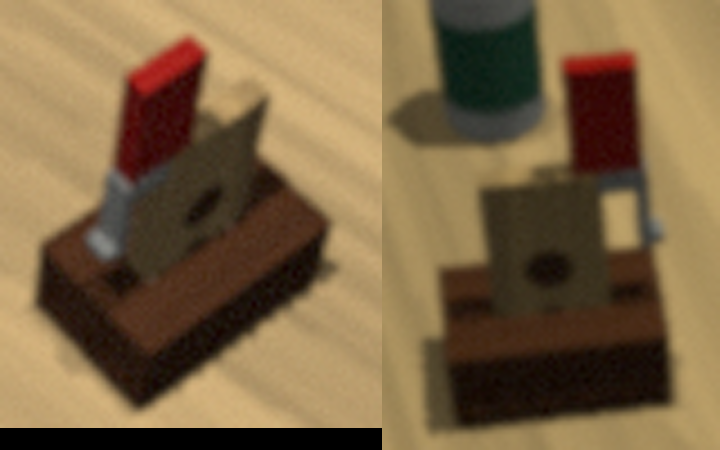

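```bash
cat >> h.py <<'E'
def ray(npz,u,v,fish=False):
    d=np.load('pics/'+npz+'.npz'); fx,fy,cx,cy=d['k']; P=d['pose']
    a=np.array([(u-cx)/fx,(v-cy)/fy])
    if fish:
        r=np.hypot(*a); s=np.sin(r)/r if r>1e-9 else 1.; c=np.array([a[0]*s,-a[1]*s,-np.cos(r)])
    else: c=np.array([a[0],-a[1],-1.])
    w=P[:3,:3]@c; return P[:3,3],w/np.linalg.norm(w)
def plane(npz,u,v,z,fish=False):
    o,d=ray(npz,u,v,fish); return o+d*(z-o[2])/d[2]
def tri(*rays):
    A=np.zeros((3,3));b=np.zeros(3)
    for o,d in rays:
        M=np.eye(3)-np.outer(d,d);A+=M;b+=M@o
    p=np.linalg.solve(A,b); return p,[np.linalg.norm((np.eye(3)-np.outer(d,d))@(p-o)) for o,d in rays]
E
python3 - <<'E'
from h import *
S=lambda x,y:(295+x/4.5,215+y/4.5); D=lambda x,y:(165+(x-382)/4.5,100+y/4.5)
for l,p in dict(left=(42,248),front=(140,352),right=(328,220)).items(): print('stand sc',l,plane('scene0',*S(*p),.05).round(4))
for l,p in dict(fl=(450,360),fr=(672,342),bl=(440,268),br=(655,250)).items(): print('stand sd',l,plane('side0',*D(*p),.05).round(4))
for p in [(130,80),(142,95),(207,52),(192,38)]: print('handle top sc',plane('scene0',*S(*p),.191).round(4))
for p in [(565,74),(637,70),(563,60),(633,54)]: print('handle top sd',plane('side0',*D(*p),.191).round(4))
S=lambda x,y:(110+x/4.4,110+y/4.4); D=lambda x,y:(230+x/3.5,215+y/3.5)
for l,p in dict(left=(42,308),front=(337,580),right=(556,425)).items(): print('base sc',l,plane('scene0',*S(*p),.012).round(4))
print('base sd',plane('side0',*D(42,235),.012).round(4))
print('rail ends sc',plane('scene0',*S(85,68),.15).round(4),plane('scene0',*S(395,308),.15).round(4))
print('rail ends sd',plane('side0',*D(222,36),.15).round(4),plane('side0',*D(478,560),.15).round(4))
for l,p in dict(birch_plate=[(318,92)],green=[(350,115),(262,160)],ghook=[(215,172),(262,160),(238,150)]).items():
  for q in p: print(l,plane('scene0',*S(*q),.168).round(4))
for l,p in dict(green=[(160,258),(168,278),(290,215),(297,238)],birch=[(182,312),(190,333),(317,270),(325,295),(372,252),(378,272)],saddle=[(335,235)]).items():
  for q in p: print(l,plane('side0',*D(*q),.168).round(4))
E
```

```text
stand sc left [0.5422 0.1931 0.05  ]
stand sc front [0.5549 0.2551 0.05  ]
stand sc right [0.4472 0.2761 0.05  ]
stand sd fl [0.4384 0.2075 0.05  ]
stand sd fr [0.5426 0.1832 0.05  ]
stand sd bl [0.449  0.2736 0.05  ]
stand sd br [0.5552 0.2501 0.05  ]
handle top sc [0.5411 0.2232 0.191 ]
handle top sc [0.5438 0.2308 0.191 ]
handle top sc [0.5107 0.2366 0.191 ]
handle top sc [0.5089 0.2283 0.191 ]
handle top sd [0.5104 0.221  0.191 ]
handle top sd [0.5411 0.2133 0.191 ]
handle top sd [0.5124 0.2313 0.191 ]
handle top sd [0.543  0.2253 0.191 ]
base sc left [ 0.6201 -0.32    0.012 ]
base sc front [ 0.6349 -0.0544  0.012 ]
base sc right [ 0.4901 -0.0459  0.012 ]
base sd [ 0.4882 -0.0552  0.012 ]
rail ends sc [ 0.5605 -0.3114  0.15  ] [ 0.5717 -0.0602  0.15  ]
rail ends sd [ 0.5779 -0.0622  0.15  ] [ 0.566  -0.3156  0.15  ]
birch_plate [ 0.5055 -0.1869  0.168 ]
green [ 0.5067 -0.1615  0.168 ]
green [ 0.5575 -0.1677  0.168 ]
ghook [ 0.5782 -0.1777  0.168 ]
ghook [ 0.5575 -0.1677  0.168 ]
ghook [ 0.5605 -0.1821  0.168 ]
green [ 0.5001 -0.1715  0.168 ]
green [ 0.4997 -0.1809  0.168 ]
green [ 0.5584 -0.1715  0.168 ]
green [ 0.5563 -0.1823  0.168 ]
birch [ 0.4991 -0.1966  0.168 ]
birch [ 0.4986 -0.2059  0.168 ]
birch [ 0.5574 -0.1983  0.168 ]
birch [ 0.5554 -0.2094  0.168 ]
birch [ 0.5821 -0.1987  0.168 ]
birch [ 0.5801 -0.2076  0.168 ]
saddle [ 0.5716 -0.1864  0.168 ]
```

```bash
python3 -m crank '[[[1,0,-4,0,9],[1,0,-4,0,9],[1,0,-4,0,9.2],[1,-3,0,-4.9,0],[1,-3,0,-4.9,0],[1,-3,0,-4.9,0],[1,-3,0,-4.9,0],[1,-3,0,-4.9,0]]]'; python3 -m crank '[[[1,-3,0,-4.9,0],[1,-3,0,-4.9,0],[1,-3,0,-4.9,0],[1,0,0,0,0],[1,0,0,0,0]]]'; python3 -c "
from h import *
print(save('wrist','w1')['pose'].round(4).tolist()); print(state()['tool_pos'],state()['tool_rot'],state()['contact_force'])"
```

```text
time: 1.15
tool_pos: [0.4216, -0.3288, 0.3291]
tool_rot: [-0.016, 0.016, 0.707, -0.707]
contact_force: [0.1, -0.3, 0.8]
gripper_width: 1.0
time: 1.78
tool_pos: [0.5174, -0.1879, 0.329]
tool_rot: [0.016, -0.016, -0.707, 0.707]
contact_force: [0.8, -0.1, 0.7]
gripper_width: 0.997
[[-0.0454, 0.9624, 0.268, 0.5857], [-0.999, -0.0439, -0.0116, -0.1912], [0.0006, -0.2682, 0.9634, 0.4933], [0.0, 0.0, 0.0, 1.0]]
[ 0.51715931 -0.18848172  0.32914546] [ 0.0167508  -0.01631544 -0.70685448  0.70697239] [-0.40780113 -0.47165194 -0.34941517]
```

View pics/w1.png

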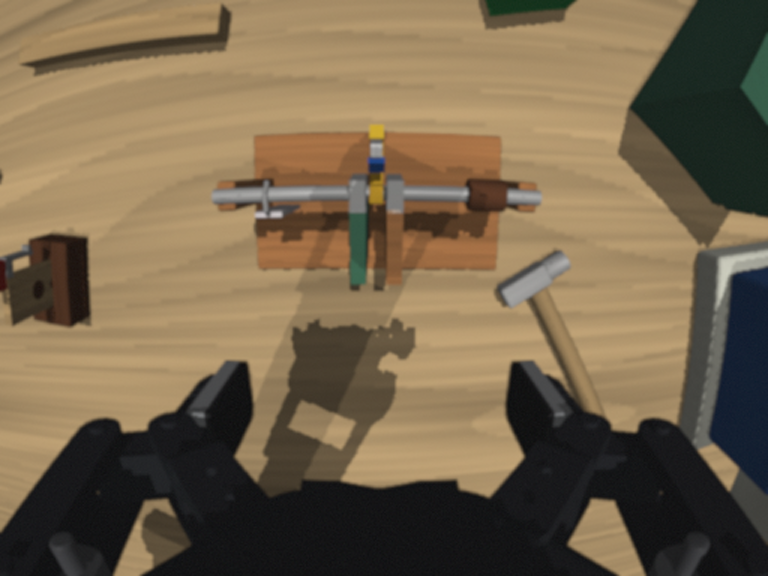

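The wrist view shows the rack from above: green plate ~(357,230), birch ~(394,230), the yellow saddle between them ~(376,190), rail horizontal at row ~193.

```bash
python3 - <<'E'
import numpy as np, cv2
im=np.load('pics/w1.npz')['im'][75:200,205:300,::-1]
cv2.imwrite('pics/w1z.png',cv2.resize(im,None,fx=4.7,fy=4.7,interpolation=cv2.INTER_CUBIC))
im=np.load('pics/w1.npz')['im'][120:195,135:370,::-1]
cv2.imwrite('pics/w1y.png',cv2.resize(im,None,fx=3.4,fy=3.4,interpolation=cv2.INTER_CUBIC))
E
```

```text
(no output)
```

View pics/w1z.png

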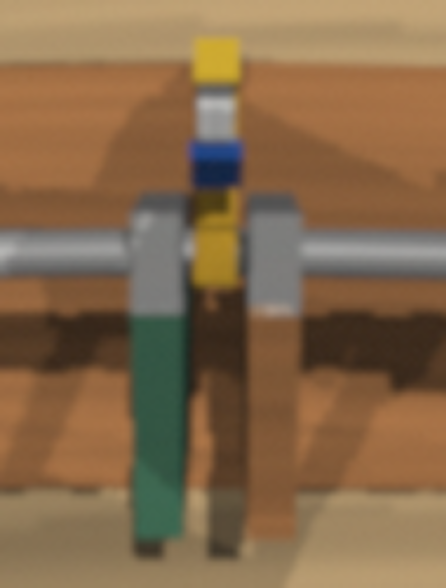

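View pics/w1y.png

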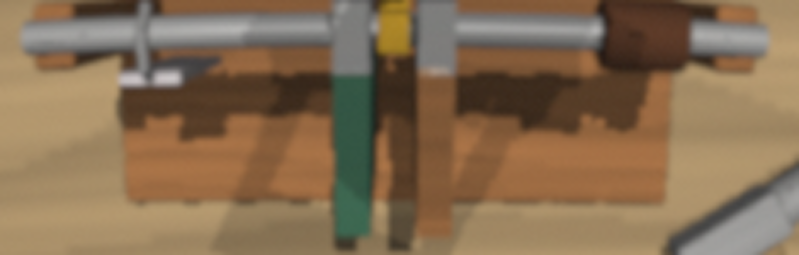

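```bash
python3 - <<'E'
from h import *
Z=lambda x,y:(205+x/4.7,75+y/4.7)
# rack frame yaw: fit from rail points and plate edges
Y=lambda x,y:(135+x/3.4,120+y/3.4)
a=plane('w1',*Y(25,38),.15,True);b=plane('w1',*Y(765,41),.15,True);print('rail ends',a.round(4),b.round(4),'yaw',np.arctan2((a-b)[0],(a-b)[1])*-1, 'mid',((a+b)/2).round(4))
P={'green L':[(131,300),(133,535)],'green R':[(184,300),(184,535)],'birch L':[(248,300),(247,535)],'birch R':[(301,300),(295,535)]}
for k,v in P.items():
    q=[plane('w1',*Z(*p),.168,True) for p in v]; print(k,q[0].round(4),q[1].round(4),'ang',np.arctan2(*(q[0]-q[1])[[1,0]]).round(3))
for z in(.158,.168,.178,.188,.198):
    l=[plane('w1',*Z(*p),z,True) for p in [(194,258),(239,258),(216,229),(216,288)]]
    print(z,'saddle y w',(l[0][1]-l[1][1]).round(4),'xlen',(l[2][0]-l[3][0]).round(4),'ctr',((l[2]+l[3])/2).round(4), ((l[0]+l[1])/2).round(4))
E
```

```text
rail ends [ 0.5765 -0.0586  0.15  ] [ 0.5634 -0.3194  0.15  ] yaw -0.0502196376433764 mid [ 0.57  -0.189  0.15 ]
green L [ 0.5606 -0.1688  0.168 ] [ 0.5042 -0.1659  0.168 ] ang -0.05
green R [ 0.56   -0.1811  0.168 ] [ 0.5037 -0.1782  0.168 ] ang -0.051
birch L [ 0.5593 -0.1959  0.168 ] [ 0.503  -0.1933  0.168 ] ang -0.046
birch R [ 0.5588 -0.2082  0.168 ] [ 0.5024 -0.2049  0.168 ] ang -0.06
0.158 saddle y w 0.0107 xlen 0.0142 ctr [ 0.5688 -0.1889  0.158 ] [ 0.5689 -0.189   0.158 ]
0.168 saddle y w 0.0104 xlen 0.0138 ctr [ 0.5693 -0.1889  0.168 ] [ 0.5694 -0.1891  0.168 ]
0.178 saddle y w 0.0101 xlen 0.0133 ctr [ 0.5698 -0.189   0.178 ] [ 0.5699 -0.1891  0.178 ]
0.188 saddle y w 0.0098 xlen 0.0129 ctr [ 0.5703 -0.1891  0.188 ] [ 0.5704 -0.1892  0.188 ]
0.198 saddle y w 0.0094 xlen 0.0125 ctr [ 0.5708 -0.1892  0.198 ] [ 0.5709 -0.1893  0.198 ]
```

```bash
python3 -m crank '[[[1,0,0,-5.9,0],[1,0,0,-5.9,0],[1,0,0,-5.9,0],[1,0,0,-5.9,0],[1,0,0,-5.9,0],[1,0,0,-5.9,0],[1,1,0,-5.9,9.3],[1,0,0,0,0]]]';  python3 -m crank '[[[1,0,0,0,0]]]'; python3 -c "
from h import *
save('wrist','w2'); print(state()['tool_pos'],state()['tool_rot'],state()['contact_force'])"
```

```text
time: 2.82
tool_pos: [0.5261, 0.227, 0.3291]
tool_rot: [-0.073, 0.072, 0.703, -0.703]
contact_force: [0.1, -0.5, 0.8]
gripper_width: 1.003
time: 2.95
tool_pos: [0.5269, 0.2239, 0.3293]
tool_rot: [0.074, -0.074, -0.703, 0.703]
contact_force: [-0.3, -0.5, -0.1]
gripper_width: 0.998
[0.52704749 0.22349159 0.3293595 ] [ 0.07412956 -0.0741857  -0.70301954  0.7033952 ] [-0.13489031  0.0789379   0.41466981]
```

View pics/w2.png

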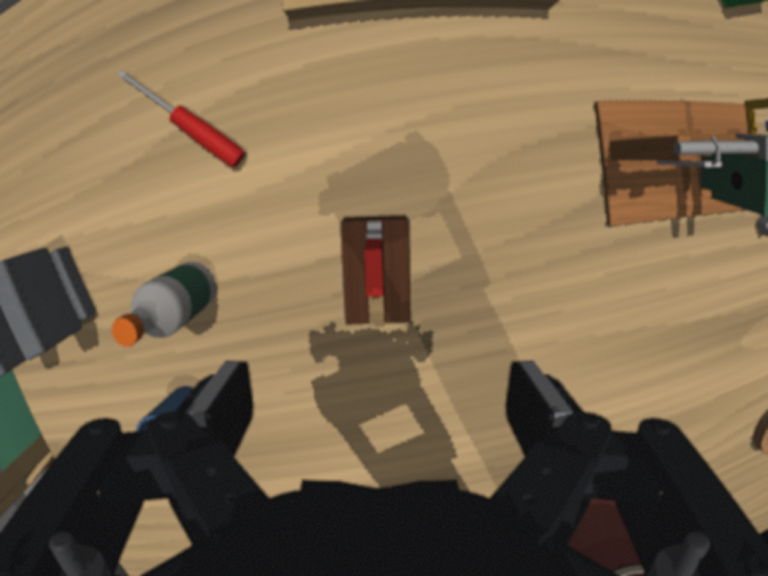

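The stand is between the fingers: red handle at ~(373,268), stand block columns 342–410, rows 216–324.

```bash
python3 - <<'E'
from h import *
im=np.load('pics/w2.npz')['im']
cv2.imwrite('pics/w2z.png',cv2.resize(im[138:222,215:285,::-1],None,fx=6.5,fy=6.5,interpolation=cv2.INTER_CUBIC))
E
```

```text
(no output)
```

View pics/w2z.png

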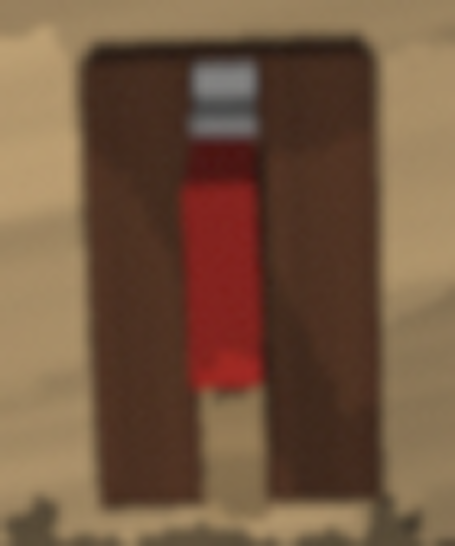

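```bash
python3 - <<'E'
from h import *
from scipy.spatial.transform import Rotation as R
Z=lambda x,y:(215+x/6.5,138+y/6.5)
q=[plane('w2',*Z(*p),.191,True) for p in [(184,182),(257,182),(192,388),(266,388)]]
for p in q: print(p.round(4))
c=sum(q)/4;print('handle top c',c.round(4),'widths',np.linalg.norm(q[0]-q[1]),np.linalg.norm(q[2]-q[3]),'len',np.linalg.norm(q[0]-q[2]))
d=q[0]+q[1]-q[2]-q[3];print('yaw handle',np.arctan2(d[1],d[0]))
s=[plane('w2',*Z(*p),.05,True) for p in [(85,60),(372,58),(102,505),(380,500)]]
for p in s: print(p.round(4))
d=s[0]+s[1]-s[2]-s[3];print('stand c',(sum(s)/4).round(4),'yaw',np.arctan2(d[1],d[0]),np.arctan2(*(s[0]-s[1])[:2])*-1)
st=state();w,x,y,z=st['tool_rot'];M=R.from_quat([x,y,z,w]).as_matrix();print(M.round(4))
px=-M[:,0];print('tool yaw',np.arctan2(px[1],px[0]),'err in tool',(M.T@(c-st['tool_pos'])*100).round(2))
E
```

```text
[0.5446 0.2295 0.191 ]
[0.5422 0.2182 0.191 ]
[0.5111 0.2355 0.191 ]
[0.5086 0.2237 0.191 ]
handle top c [0.5266 0.2267 0.191 ] widths 0.011584102047986475 0.012050850666308316 len 0.0339980263404349
yaw handle -0.17121691215681228
[0.5545 0.2549 0.05  ]
[0.5412 0.1902 0.05  ]
[0.4483 0.2754 0.05  ]
[0.4355 0.2089 0.05  ]
stand c [0.4949 0.2324 0.05  ] yaw -0.1827265408095957 -0.20302901176575208
[[-9.780e-01  0.000e+00 -2.086e-01]
 [ 2.086e-01 -5.000e-04 -9.780e-01]
 [-1.000e-04 -1.000e+00  5.000e-04]]
tool yaw -0.21013583794053536 err in tool [ 0.11 13.84 -0.32]
```

```bash
python3 -m crank '[[[1,0.1,0,-0.3,-0.8],[1,0,5.5,0,0],[1,0,5.5,0,0],[1,0,4,0,0],[1,0,3,0,0],[1,0,0,0,0],[1,0,0,0,0]]]'; python3 -c "
from h import *
save('wrist','w3'); print(state()['tool_pos'],state()['tool_rot'],state()['contact_force'])"
```

```text
time: 3.88
tool_pos: [0.5273, 0.2281, 0.1512]
tool_rot: [-0.068, 0.07, 0.704, -0.703]
contact_force: [0.3, -0.6, 0.3]
gripper_width: 1.002
[0.52767463 0.22831428 0.15179751] [-0.0675916   0.06996431  0.70424045 -0.70326507] [ 0.48882851 -0.43461355  0.89271087]
```

View pics/w3.png

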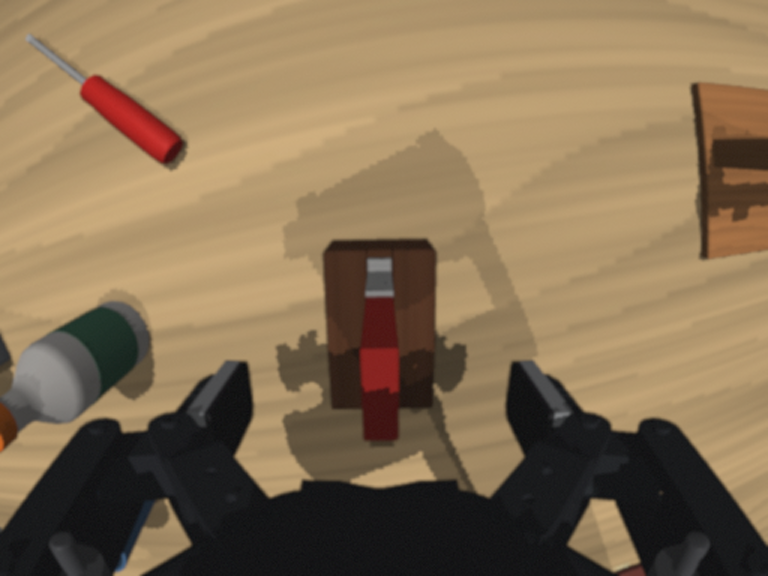

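The handle top (columns 361–399, rows 347–440) is centred between the fingers (midline 380) and parallel to the tool. Closing.

```bash
python3 -m crank '[[[-1,0,0,0,0],[-1,0,0,0,0],[-1,0,0,0,0],[-1,0,0,0,0],[-1,0,0,0,0],[-1,0,0,0,0]]]'; python3 -m crank '[[[-1,0,0,0,0],[-1,0,0,0,0]]]';python3 -m crank '[[[-1,0,-0.5,0,0],[-1,0,-1,0,0],[-1,0,-2,0,0],[-1,0,-3,0,0],[-1,0,-4,0,0],[-1,0,-4,0,0],[-1,0,0,0,0],[-1,0,0,0,0]]]'; python3 -c "
from h import *
save('wrist','w4'); save('side','sd4'); s=state();print(s['tool_pos'],s['tool_rot'],s['contact_force'],s['ft_torque'])"
```

```text
time: 4.68
tool_pos: [0.5266, 0.2284, 0.1497]
tool_rot: [-0.068, 0.069, 0.704, -0.704]
contact_force: [1.0, -0.1, 0.8]
gripper_width: 0.121
time: 4.92
tool_pos: [0.5265, 0.2284, 0.1497]
tool_rot: [-0.068, 0.069, 0.704, -0.704]
contact_force: [1.2, -1.0, 1.7]
gripper_width: 0.124
time: 5.92
tool_pos: [0.5258, 0.2282, 0.2939]
tool_rot: [0.069, -0.068, -0.704, 0.704]
contact_force: [-0.4, -0.4, -3.3]
gripper_width: 0.126
[0.5252458  0.22806409 0.2920845 ] [ 0.06983699 -0.06730896 -0.70327428  0.70427096] [-0.14905973 -0.18457668 -3.8403081 ] [-0.01602287 -0.09987967 -0.0150569 ]
```

View pics/w4.png

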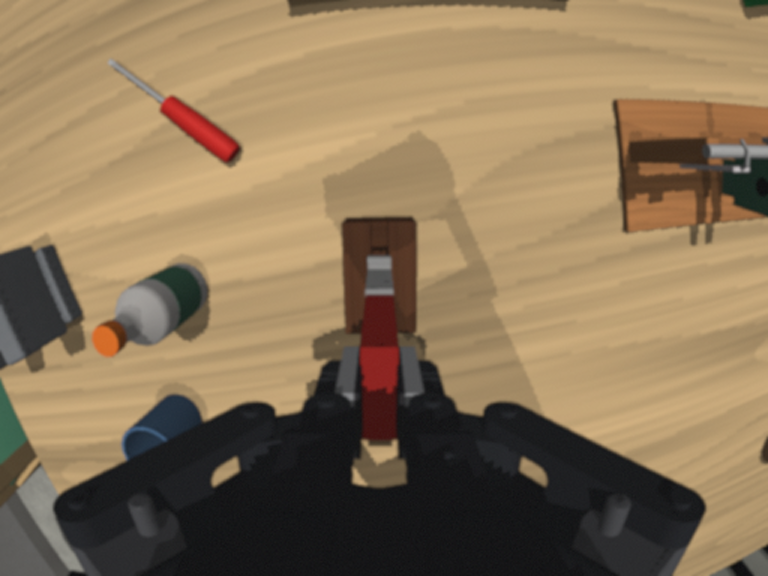

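View pics/sd4.png

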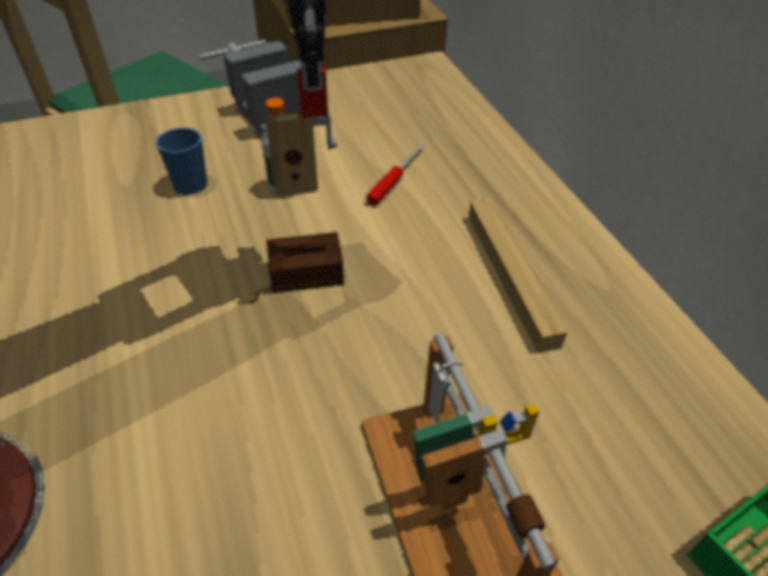

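```bash
python3 - <<'E'
from h import *
im=np.load('pics/w4.npz')['im']
cv2.imwrite('pics/w4z.png',cv2.resize(im[160:300,205:300,::-1],None,fx=4.2,fy=4.2,interpolation=cv2.INTER_CUBIC))
E
```

```text
(no output)
```

View pics/w4z.png

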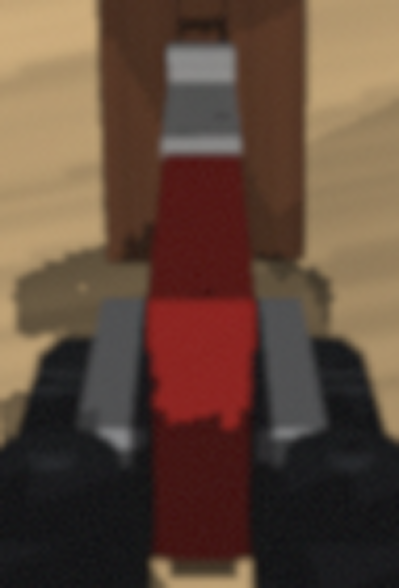

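```bash
python3 - <<'E'
from h import *
from scipy.spatial.transform import Rotation as R
Z=lambda x,y:(205+x/4.2,160+y/4.2)
st=state();w,x,y,z=st['tool_rot'];M=R.from_quat([x,y,z,w]).as_matrix();t=np.array(st['tool_pos'])
f=np.load('pics/w4.npz')['pose'];print('cam-tool in tool',(M.T@(f[:3,3]-t)).round(4))
zt=t[2]+.0413
q=[plane('w4',*Z(*p),zt,True) for p in [(148,298),(258,298),(153,556),(250,556)]]
for p in q: print((M.T@(p-t)*1000).round(1))
print('mean',(M.T@(sum(q)/4-t)*1000).round(1))
# strap top / leg bottom nose
for n,p,zz in [('handle front foot L',(161,153),t[2]-.0187),('R',(243,153),t[2]-.0187),('leg back top L?',(167,83),t[2]-.0197)]:
    print(n,(M.T@(plane('w4',*Z(*p),zz,True)-t)*1000).round(1))
print('yaw tool',np.arctan2(-M[1,0],-M[0,0]), M.round(4))
# same calibration check: w1 station expressed in the tool frame at w1
M1=None
E
```

```text
cam-tool in tool [-6.840e-02 -1.663e-01  1.000e-04]
[-17.5 -41.4  -5.6]
[-17.5 -41.3   6.2]
[ 16.  -41.3  -5.6]
[ 16.  -41.2   5.9]
mean [ -0.8 -41.3   0.2]
handle front foot L [-17.1  18.6  -6. ]
R [-17.1  18.7   6.6]
leg back top L? [-27.9  19.6  -5.1]
yaw tool -0.19426232128300117 [[-0.9812 -0.0037 -0.193 ]
 [ 0.193  -0.0011 -0.9812]
 [ 0.0034 -1.      0.0017]]
```

```bash
python3 -m crank '[[[-1,0,-4,0,-4.1],[-1,0,-4,0,-4.2],[-1,-0.85,0,5,0],[-1,-0.85,0,5.5,0],[-1,-0.85,0,5.5,0],[-1,-0.85,0,5.5,0],[-1,-0.85,0,5.5,0],[-1,-0.85,0,5.5,0]]]'; python3 -m crank '[[[-1,-0.85,0,5,0],[-1,0,0,3.9,0],[-1,0,0,0,0],[-1,0,0,0,0],[-1,0,0,0,0],[-1,0,0,0,0]]]'; cat >> h.py <<'E'
from scipy.spatial.transform import Rotation as R
def tool():
    a=[state() for _ in range(1)][0];w,x,y,z=a['tool_rot'];return np.array(a['tool_pos']),R.from_quat([x,y,z,w]).as_matrix(),a
E
python3 -c "
from h import *
save('wrist','w5'); t,M,s=tool();print(t,'yaw',np.arctan2(-M[1,0],-M[0,0]),M.round(4).tolist(),s['contact_force'],s['ft_torque'])
print('to go (tool cm)',M.T@(np.array([.5642,-.1887,0])-t*[1,1,0])*100)"
```

```text
time: 7.02
tool_pos: [0.5605, -0.1004, 0.3722]
tool_rot: [-0.019, 0.016, 0.707, -0.706]
contact_force: [1.0, -0.0, -1.8]
gripper_width: 0.124
time: 7.78
tool_pos: [0.5653, -0.1871, 0.3745]
tool_rot: [-0.017, 0.017, 0.707, -0.707]
contact_force: [-0.6, 0.9, -2.9]
gripper_width: 0.122
[ 0.56530418 -0.18721953  0.37456727] yaw -0.04812653442390609 [[-0.9988, 0.0003, -0.0481], [0.0481, -0.0001, -0.9988], [-0.0003, -1.0, 0.0]] [-0.53700635  0.09974272 -2.46343439] [ 0.01819214 -0.06610306 -0.01146814]
to go (tool cm) [ 1.03167623e-01 -2.04901284e-05  1.53187057e-01]
```

View pics/w5.png

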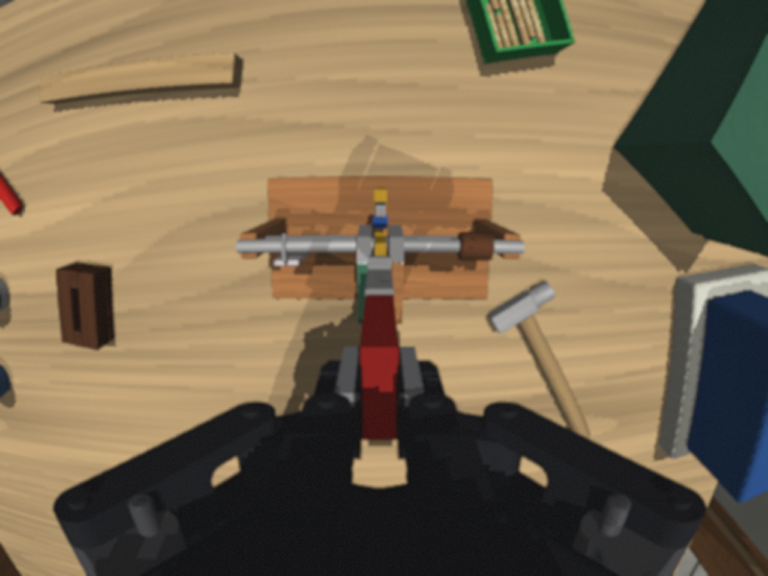

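```bash
python3 -m crank '[[[-1,0.1,0,0.15,0.1],[-1,0,3,0,0],[-1,0,2.8,0,0],[-1,0,0,0,0],[-1,0,0,0,0],[-1,0,0,0,0],[-1,0,0,0,0]]]'
python3 -c "
from h import *
f=save('wrist','w6');save('scene','sc6');save('side','sd6'); t,M,s=tool();print(t,'yaw',np.arctan2(-M[1,0],-M[0,0]),s['contact_force'],s['ft_torque'])
print('to go (tool cm)',M.T@(np.array([.5642,-.1887,0])-t*[1,1,0])*100)
im=f['frame'][:,:,::-1];a=cv2.resize(im[95:300,205:300],None,fx=2.9,fy=2.9,interpolation=cv2.INTER_CUBIC)
d=np.load('pics/sd6.npz')['im'][200:384,240:400,::-1];b=cv2.resize(d,None,fx=3.2,fy=3.2,interpolation=cv2.INTER_CUBIC)
c=np.zeros((max(a.shape[0],b.shape[0]),a.shape[1]+b.shape[1],3),np.uint8);c[:a.shape[0],:a.shape[1]]=a;c[:b.shape[0],a.shape[1]:]=b;print(c.shape);cv2.imwrite('pics/c6.png',c)"
```

```text
time: 8.7
tool_pos: [0.5646, -0.1898, 0.3179]
tool_rot: [0.017, -0.019, -0.707, 0.707]
contact_force: [-1.3, -0.7, -2.8]
gripper_width: 0.122
[ 0.564287   -0.18960817  0.31697033] yaw -0.05112876536605779 [ 1.36257488  0.17010865 -2.73620426] [-0.02685822  0.00289548 -0.0101604 ]
to go (tool cm) [ 1.33299686e-02 -3.90388610e-05 -9.02532999e-02]
(594, 788, 3)
```

View pics/c6.png

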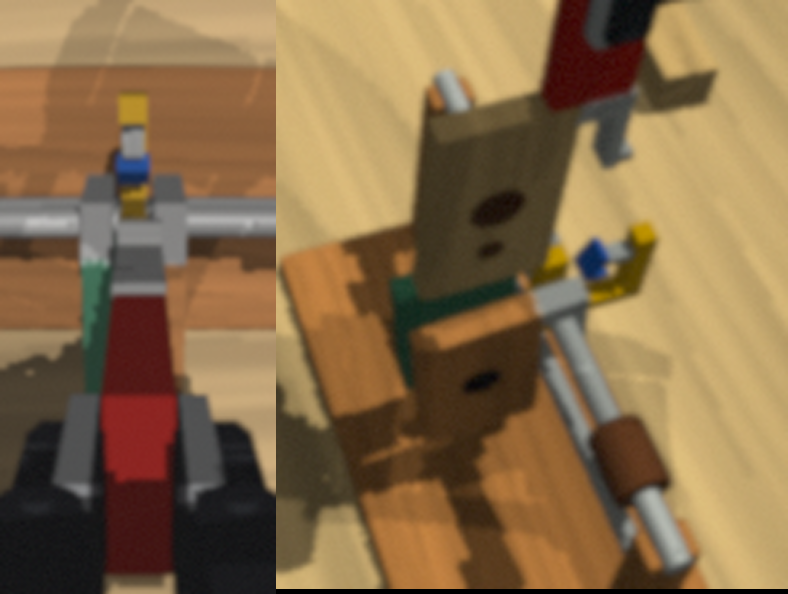

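```bash
python3 - <<'E'
from h import *
im=np.load('pics/w6.npz')['im']
cv2.imwrite('pics/w6z.png',cv2.resize(im[120:200,225:275,::-1],None,fx=7.4,fy=7.4,interpolation=cv2.INTER_CUBIC))
E
```

```text
(no output)
```

View pics/w6z.png

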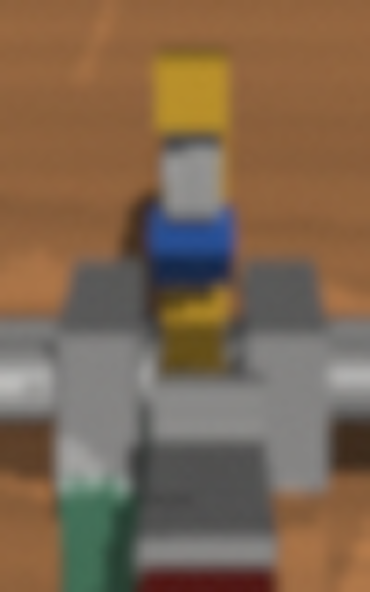

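```bash
python3 - <<'E'
from h import *
Z=lambda x,y:(225+x/7.4,120+y/7.4)
t,M,s=tool()
f=lambda p,z:plane('w6',*Z(*p),z,True)
def show(n,p,z): 
    q=f(p,z); print(n,q.round(4),'tool mm',(M.T@(q-t)*1000).round(1))
print(t)
show('green inner hook edge',(140,345),.168);show('birch inner',(250,345),.168)
show('green outer',(58,345),.168);show('birch outer',(325,345),.168)
show('green in far',(140,420),.168)
show('saddle L',(162,335),.178);show('saddle R',(224,335),.178)
show('yellowpost L',(155,95),.178);show('yellowpost R',(228,95),.178)
show('clip L',(148,235),.19);show('clip R',(234,235),.19)
for n,p,z in [('strap front L',(135,535),-.0187),('strap R',(275,535),-.0187),('strap back L',(148,445),-.0187),('R',(268,445),-.0187)]: show(n,p,t[2]+z)
E
```

```text
[ 0.564287   -0.18960817  0.31697033]
green inner hook edge [ 0.5787 -0.1817  0.168 ] tool mm [-13.9 149.   -8.6]
birch inner [ 0.5779 -0.1976  0.168 ] tool mm [-13.8 149.    7.3]
green outer [ 0.5793 -0.1699  0.168 ] tool mm [-13.9 149.  -20.5]
birch outer [ 0.5773 -0.2085  0.168 ] tool mm [-13.9 149.   18.2]
green in far [ 0.5676 -0.1811  0.168 ] tool mm [ -2.7 149.   -8.7]
saddle L [ 0.5816 -0.1853  0.178 ] tool mm [-17.  139.   -5.3]
saddle R [ 0.5812 -0.1939  0.178 ] tool mm [-17.  139.    3.4]
yellowpost L [ 0.6153 -0.1861  0.178 ] tool mm [-50.7 139.   -6.1]
yellowpost R [ 0.6148 -0.1962  0.178 ] tool mm [-50.7 139.    3.9]
clip L [ 0.5973 -0.1845  0.19  ] tool mm [-32.6 127.   -6.9]
clip R [ 0.5967 -0.1959  0.19  ] tool mm [-32.6 127.    4.6]
strap front L [ 0.5843 -0.1851  0.2983] tool mm [-19.8  18.7  -5.5]
strap R [ 0.5837 -0.1972  0.2983] tool mm [-19.8  18.7   6.6]
strap back L [ 0.5922 -0.1867  0.2983] tool mm [-27.7  18.7  -4.3]
R [ 0.5917 -0.197   0.2983] tool mm [-27.7  18.7   6. ]
```

```bash
python3 -m crank '[[[-1,0,0,-0.13,0],[-1,0,0,0,0],[-1,0,0,0,0],[-1,0,0,0,0]]]'
python3 -c "
from h import *
t,M,s=tool();print(t,'yaw',np.arctan2(-M[1,0],-M[0,0]),s['contact_force'])"; python3 -m crank '[[[-1,0,0.8,0,0],[-1,0,0.8,0,0],[-1,0,0.8,0,0],[-1,0,0.6,0,0],[-1,0,0,0,0],[-1,0,0,0,0]]]'
python3 - <<'E'
from h import *
f=save('wrist','w7');save('scene','sc7');save('side','sd7');t,M,s=tool();print(t,'yaw',np.arctan2(-M[1,0],-M[0,0]),s['contact_force'],s['ft_torque'])
im=f['frame'][:,:,::-1];a=cv2.resize(im[110:300,205:300],None,fx=3,fy=3,interpolation=cv2.INTER_CUBIC)
d=np.load('pics/sd7.npz')['im'][200:384,250:400,::-1];b=cv2.resize(d,None,fx=3.2,fy=3.2,interpolation=cv2.INTER_CUBIC)
c=np.zeros((max(a.shape[0],b.shape[0]),a.shape[1]+b.shape[1],3),np.uint8);c[:a.shape[0],:a.shape[1]]=a;c[:b.shape[0],a.shape[1]:]=b;cv2.imwrite('pics/c7.png',c)
E
```

```text
time: 9.35
tool_pos: [0.5642, -0.1882, 0.3163]
tool_rot: [-0.018, 0.018, 0.707, -0.707]
contact_force: [0.0, 0.1, -2.1]
gripper_width: 0.118
[ 0.56415628 -0.18823348  0.31633498] yaw -0.0511951377899282 [ 1.60567343e-03  7.83373763e-02 -2.08313504e+00]
time: 10.1
tool_pos: [0.5643, -0.1883, 0.2867]
tool_rot: [0.018, -0.018, -0.707, 0.707]
contact_force: [-0.4, 0.6, -2.3]
gripper_width: 0.124
[ 0.56439856 -0.18834748  0.28696712] yaw -0.0511381120677485 [ 0.30802626 -0.43479335 -3.19858305] [ 0.00684672 -0.06743721 -0.01734715]
```

View pics/c7.png

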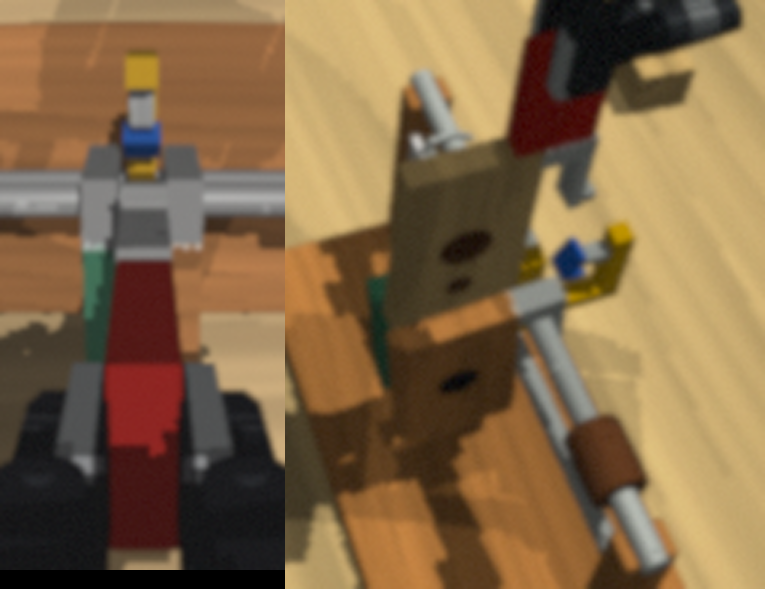

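The plate's lower edge has entered the gap, centred (saddle col ~142, handle ~144), and there is no contact force.

```bash
python3 -m crank '[[[-1,0,0.6,0,0],[-1,0,0.6,0,0],[-1,0,0.6,0,0],[-1,0,0.6,0,0],[-1,0,0.3,0,0],[-1,0,0,0,0]]]'; for i in 1; do python3 -m crank '[[[-1,0,0.15,0,0],[-1,0,0.15,0,0],[-1,0,0,0,0]]]';  done; python3 -m crank '[[[-1,0,0.15,0,0],[-1,0,0.15,0,0],[-1,0,0,0,0]]]'
```

```text
time: 11.0
tool_pos: [0.564, -0.1882, 0.259]
tool_rot: [-0.018, 0.018, 0.707, -0.707]
contact_force: [-0.5, 0.3, -3.2]
gripper_width: 0.124
time: 11.38
tool_pos: [0.5642, -0.1883, 0.2563]
tool_rot: [-0.018, 0.018, 0.707, -0.707]
contact_force: [0.3, -0.7, -2.3]
gripper_width: 0.127
time: 11.75
tool_pos: [0.5641, -0.1882, 0.2531]
tool_rot: [-0.018, 0.018, 0.707, -0.707]
contact_force: [-0.4, 0.3, -2.3]
gripper_width: 0.121
```

```bash
python3 -m crank '[[[-1,0,0.15,0,0],[-1,0,0.15,0,0],[-1,0,0.15,0,0],[-1,0,0,0,0]]]'; python3 -m crank '[[[-1,0,0.15,0,0],[-1,0,0.15,0,0],[-1,0,0.15,0,0],[-1,0,0,0,0]]]'; python3 -m crank '[[[-1,0,0.15,0,0],[-1,0,0.15,0,0],[-1,0,0.15,0,0],[-1,0,0,0,0]]]'
```

```text
time: 12.25
tool_pos: [0.5641, -0.1882, 0.2486]
tool_rot: [-0.018, 0.018, 0.707, -0.707]
contact_force: [0.5, -0.5, -2.6]
gripper_width: 0.126
time: 12.75
tool_pos: [0.5641, -0.1882, 0.2442]
tool_rot: [-0.018, 0.018, 0.707, -0.707]
contact_force: [0.3, -0.2, -2.9]
gripper_width: 0.124
time: 13.25
tool_pos: [0.5641, -0.1882, 0.2396]
tool_rot: [-0.018, 0.018, 0.707, -0.707]
contact_force: [0.2, 0.6, -3.6]
gripper_width: 0.123
```

```bash
python3 -m crank '[[[-1,0,0.15,0,0],[-1,0,0.15,0,0],[-1,0,0,0,0]]]'; python3 -m crank '[[[-1,0,0.15,0,0],[-1,0,0.15,0,0],[-1,0,0,0,0]]]'; python3 -m crank '[[[-1,0,0.15,0,0],[-1,0,0.15,0,0],[-1,0,0,0,0]]]'
```

```text
time: 13.62
tool_pos: [0.5641, -0.1882, 0.2366]
tool_rot: [-0.018, 0.018, 0.707, -0.707]
contact_force: [0.1, 0.3, -1.4]
gripper_width: 0.125
time: 14.0
tool_pos: [0.5641, -0.1882, 0.2336]
tool_rot: [-0.018, 0.018, 0.707, -0.707]
contact_force: [-0.5, 0.8, -3.0]
gripper_width: 0.123
time: 14.38
tool_pos: [0.564, -0.1883, 0.2308]
tool_rot: [-0.018, 0.018, 0.707, -0.707]
contact_force: [-1.0, 0.2, -2.5]
gripper_width: 0.124
```

```bash
python3 -m crank '[[[-1,0,0.15,0,0],[-1,0,0.15,0,0],[-1,0,0,0,0]]]'; python3 - <<'E'
from h import *
f=save('wrist','w8');save('scene','sc8');save('side','sd8')
a=cv2.resize(f['frame'][130:300,205:300,::-1],None,fx=2.6,fy=2.6,interpolation=cv2.INTER_CUBIC)
b=cv2.resize(np.load('pics/sd8.npz')['im'][230:350,280:380,::-1],None,fx=4.8,fy=4.8,interpolation=cv2.INTER_CUBIC)
c=np.zeros((max(a.shape[0],b.shape[0]),a.shape[1]+b.shape[1],3),np.uint8);c[:a.shape[0],:a.shape[1]]=a;c[:b.shape[0],a.shape[1]:]=b;cv2.imwrite('pics/c8.png',c);print(c.shape)
E
```

```text
time: 14.75
tool_pos: [0.5641, -0.1885, 0.2291]
tool_rot: [0.018, -0.018, -0.707, 0.707]
contact_force: [-4.1, 0.8, 5.4]
gripper_width: 0.124
(576, 727, 3)
```

View pics/c8.png

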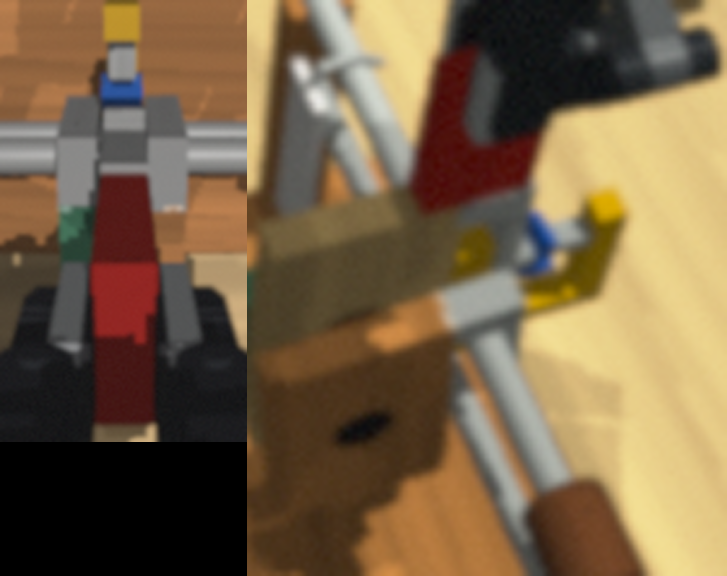

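Contact began at TCP z ≈ 0.2305 (about +8 N up, −4 N in x), matching the clip ramp. The saddle top should then be at about z 0.174.

```bash
python3 -m crank '[[[-1,0,0.15,0,0],[-1,0,0.15,0,0],[-1,0,0,0,0]]]'; python3 -m crank '[[[-1,0,0.15,0,0],[-1,0,0.15,0,0],[-1,0,0,0,0]]]'
```

```text
time: 15.28
tool_pos: [0.5641, -0.1886, 0.2262]
tool_rot: [0.018, -0.018, -0.707, 0.707]
contact_force: [-4.6, 0.2, 5.9]
gripper_width: 0.121
time: 15.65
tool_pos: [0.5639, -0.1885, 0.2218]
tool_rot: [0.018, -0.018, -0.707, 0.707]
contact_force: [-3.7, -0.5, 2.8]
gripper_width: 0.127
```

```bash
python3 -m crank '[[[-1,0,0.15,0,0],[-1,0,0.15,0,0],[-1,0,0,0,0]]]'; python3 -m crank '[[[-1,0,0.15,0,0],[-1,0,0.15,0,0],[-1,0,0,0,0]]]'
```

```text
time: 16.02
tool_pos: [0.5639, -0.1882, 0.2183]
tool_rot: [-0.018, 0.018, 0.707, -0.707]
contact_force: [-3.3, -0.8, -0.1]
gripper_width: 0.119
time: 16.4
tool_pos: [0.5648, -0.188, 0.2149]
tool_rot: [-0.018, 0.019, 0.707, -0.707]
contact_force: [0.4, -1.1, -2.5]
gripper_width: 0.124
```

```bash
python3 - <<'E'
from h import *
f=save('wrist','w9');save('side','sd9')
a=cv2.resize(f['frame'][130:300,205:300,::-1],None,fx=2.6,fy=2.6,interpolation=cv2.INTER_CUBIC)
b=cv2.resize(np.load('pics/sd9.npz')['im'][230:350,280:380,::-1],None,fx=4.8,fy=4.8,interpolation=cv2.INTER_CUBIC)
c=np.zeros((max(a.shape[0],b.shape[0]),a.shape[1]+b.shape[1],3),np.uint8);c[:a.shape[0],:a.shape[1]]=a;c[:b.shape[0],a.shape[1]:]=b;cv2.imwrite('pics/c9.png',c);print(c.shape)
t,M,s=tool();print(t,s['contact_force'],s['ft_torque'],M.round(4).tolist())
E
```

```text
(576, 727, 3)
[ 0.56459045 -0.18802275  0.21516532] [ 0.45517177 -0.7977742  -2.64128808] [0.01968403 0.00078907 0.06581438] [[-0.9987, 0.0008, -0.051], [0.051, 0.0005, -0.9987], [-0.0008, -1.0, -0.0005]]
```

View pics/c9.png

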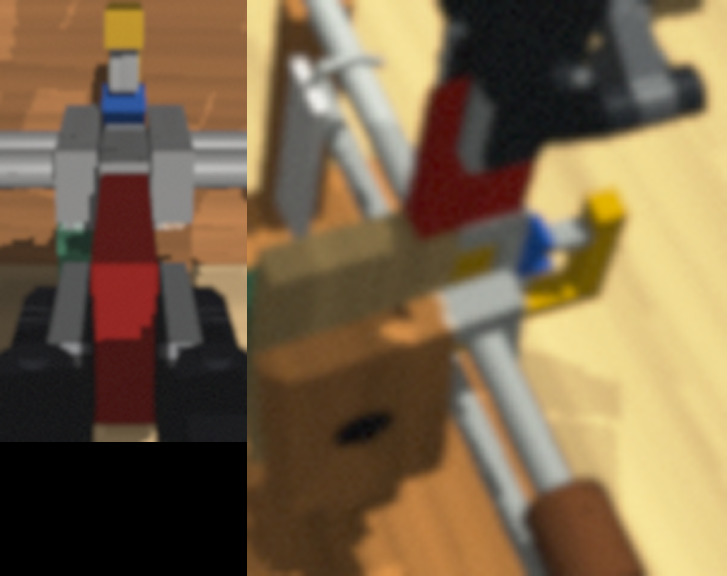

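```bash
python3 -m crank '[[[-1,0,0.1,0,0],[-1,0,0.1,0,0],[-1,0,0,0,0]]]'; python3 -m crank '[[[-1,0,0.1,0,0],[-1,0,0,0,0]]]'; python3 -m crank '[[[-1,0,0.1,0,0],[-1,0,0,0,0]]]'
```

```text
time: 16.88
tool_pos: [0.5642, -0.1882, 0.2137]
tool_rot: [-0.018, 0.018, 0.707, -0.707]
contact_force: [0.8, -0.1, -3.2]
gripper_width: 0.126
time: 17.12
tool_pos: [0.5641, -0.1883, 0.2128]
tool_rot: [-0.018, 0.018, 0.707, -0.707]
contact_force: [0.1, -0.1, -2.7]
gripper_width: 0.119
time: 17.38
tool_pos: [0.5641, -0.1882, 0.2118]
tool_rot: [-0.018, 0.018, 0.707, -0.707]
contact_force: [-1.0, 0.2, -2.5]
gripper_width: 0.125
```

```bash
python3 -m crank '[[[-1,0,0.1,0,0],[-1,0,0,0,0]]]'; python3 -m crank '[[[-1,0,0.1,0,0],[-1,0,0,0,0]]]'; python3 -m crank '[[[-1,0,0.1,0,0],[-1,0,0,0,0]]]'
```

```text
time: 17.62
tool_pos: [0.5641, -0.1882, 0.2108]
tool_rot: [-0.018, 0.018, 0.707, -0.707]
contact_force: [-1.3, 0.2, -2.2]
gripper_width: 0.124
time: 17.88
tool_pos: [0.5641, -0.1882, 0.2098]
tool_rot: [-0.018, 0.018, 0.707, -0.707]
contact_force: [0.2, -0.3, -3.0]
gripper_width: 0.125
time: 18.12
tool_pos: [0.5643, -0.1883, 0.2093]
tool_rot: [0.018, -0.018, -0.707, 0.707]
contact_force: [-0.2, 0.7, -2.0]
gripper_width: 0.13
```

```bash
python3 -m crank '[[[-1,0,0,0,0],[-1,0,0,0,0]]]'; python3 -m crank '[[[-1,0,0.05,0,0],[-1,0,0,0,0]]]'
```

```text
time: 18.38
tool_pos: [0.5643, -0.1883, 0.2093]
tool_rot: [0.018, -0.018, -0.707, 0.707]
contact_force: [-1.2, -0.2, 0.0]
gripper_width: 0.122
time: 18.62
tool_pos: [0.5644, -0.1884, 0.2092]
tool_rot: [0.018, -0.018, -0.707, 0.707]
contact_force: [-0.9, 0.3, 3.0]
gripper_width: 0.125
```

Rigid contact at TCP z 0.2093: the force is rising with no further travel. Loading gently towards ~14 N net, from a baseline of −2.6 N.

```bash
python3 -m crank '[[[-1,0,0.05,0,0],[-1,0,0,0,0],[-1,0,0,0,0]]]'; python3 -m crank '[[[-1,0,0.05,0,0],[-1,0,0,0,0],[-1,0,0,0,0]]]'
```

```text
time: 19.0
tool_pos: [0.5644, -0.1884, 0.2092]
tool_rot: [0.018, -0.018, -0.707, 0.707]
contact_force: [-2.4, 1.5, 5.7]
gripper_width: 0.122
time: 19.38
tool_pos: [0.5645, -0.1884, 0.2092]
tool_rot: [0.018, -0.018, -0.707, 0.707]
contact_force: [-3.0, 0.8, 7.1]
gripper_width: 0.124
```

```bash
python3 -m crank '[[[-1,0,0.07,0,0],[-1,0,0,0,0],[-1,0,0,0,0]]]'; python3 -m crank '[[[-1,0,0,0,0],[-1,0,0,0,0]]]'; python3 - <<'E'
from h import *
f=save('wrist','w10');save('scene','sc10');save('side','sd10')
b=cv2.resize(np.load('pics/sd10.npz')['im'][230:350,280:380,::-1],None,fx=4.6,fy=4.6,interpolation=cv2.INTER_CUBIC)
a=cv2.resize(np.load('pics/sc10.npz')['im'][120:240,110:185,::-1],None,fx=4.6,fy=4.6,interpolation=cv2.INTER_CUBIC)
c=np.hstack([a,b]);cv2.imwrite('pics/c10.png',c);print(c.shape)
t,M,s=tool();print(t,s['contact_force'],s['ft_torque'],'yaw',np.arctan2(-M[1,0],-M[0,0]))
E
```

```text
time: 19.75
tool_pos: [0.5646, -0.1884, 0.2092]
tool_rot: [0.018, -0.019, -0.707, 0.707]
contact_force: [-3.8, 1.0, 9.3]
gripper_width: 0.125
time: 20.0
tool_pos: [0.5645, -0.1884, 0.2092]
tool_rot: [0.018, -0.019, -0.707, 0.707]
contact_force: [-3.8, 1.5, 9.7]
gripper_width: 0.123
(552, 805, 3)
[ 0.56453622 -0.18841013  0.20917205] [-3.58952986  2.34329997  9.36234988] [ 0.36829327  0.77302749 -0.01434865] yaw -0.051085835076530764
```

View pics/c10.png

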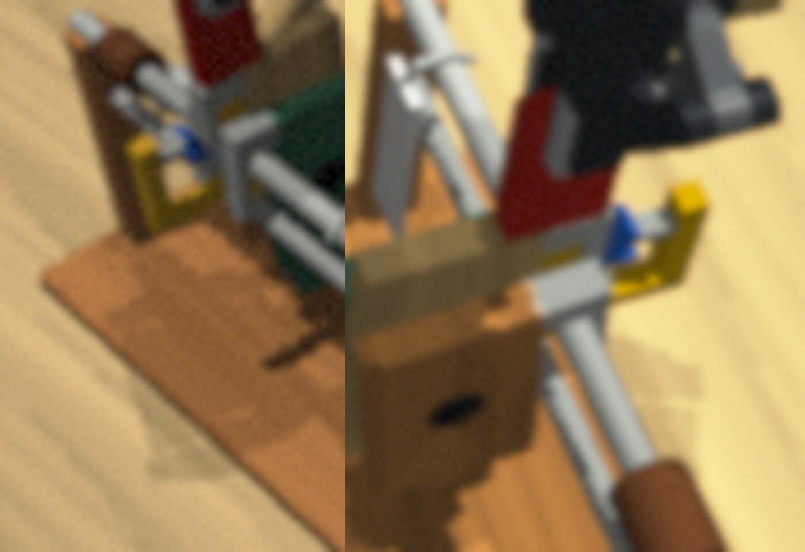

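View pics/w10.png

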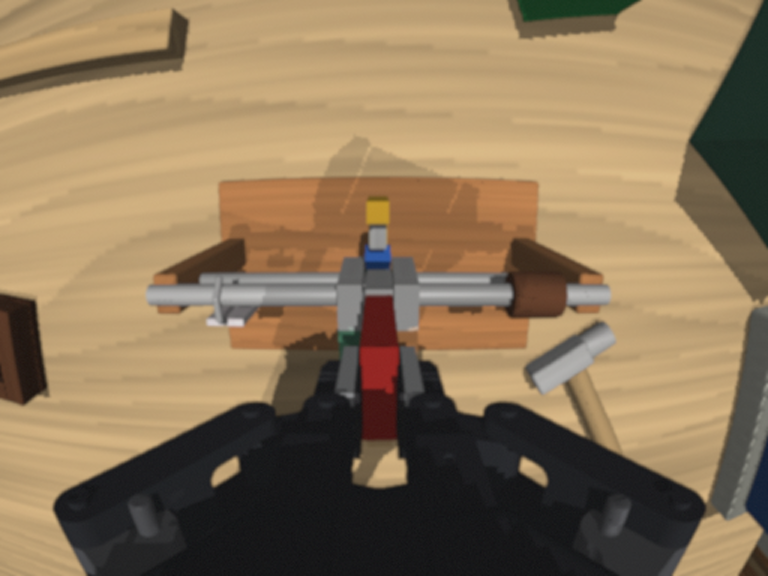

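```bash
python3 -m crank '[[[-1,0,0.05,0,0],[-1,0,0,0,0],[-1,0,0,0,0],[-1,0,0,0,0]]]'; python3 -m crank '[[[-1,0,-0.06,0,0],[-1,0,-0.06,0,0],[-1,0,0,0,0]]]'
```

```text
time: 20.65
tool_pos: [0.5646, -0.1884, 0.2092]
tool_rot: [0.017, -0.019, -0.707, 0.707]
contact_force: [-5.4, 1.4, 12.1]
gripper_width: 0.124
time: 21.02
tool_pos: [0.5645, -0.1884, 0.2092]
tool_rot: [0.018, -0.018, -0.707, 0.707]
contact_force: [-2.8, 0.9, 7.1]
gripper_width: 0.124
```

```bash
python3 -m crank '[[[-1,0,-0.1,0,0],[-1,0,0,0,0]]]'; python3 -m crank '[[[-0.5,0,0,0,0],[-0.2,0,0,0,0],[0,0,0,0,0],[0,0,0,0,0],[0,0,0,0,0]]]'; python3 - <<'E'
from h import *
f=save('wrist','w11');save('side','sd11')
a=cv2.resize(f['frame'][130:330,180:330,::-1],None,fx=2.7,fy=2.7,interpolation=cv2.INTER_CUBIC)
b=cv2.resize(np.load('pics/sd11.npz')['im'][230:350,290:370,::-1],None,fx=4.5,fy=4.5,interpolation=cv2.INTER_CUBIC)
c=np.hstack([a,b]);cv2.imwrite('pics/c11.png',c);print(c.shape,state()['contact_force'])
E
```

```text
time: 21.28
tool_pos: [0.5644, -0.1884, 0.2092]
tool_rot: [0.018, -0.018, -0.707, 0.707]
contact_force: [-1.6, 1.0, 6.3]
gripper_width: 0.125
time: 21.9
tool_pos: [0.5642, -0.1882, 0.2083]
tool_rot: [-0.018, 0.018, 0.707, -0.707]
contact_force: [0.3, -0.0, 0.9]
gripper_width: 0.501
(540, 765, 3) [-0.14478911 -0.72609502  0.13409337]
```

View pics/c11.png

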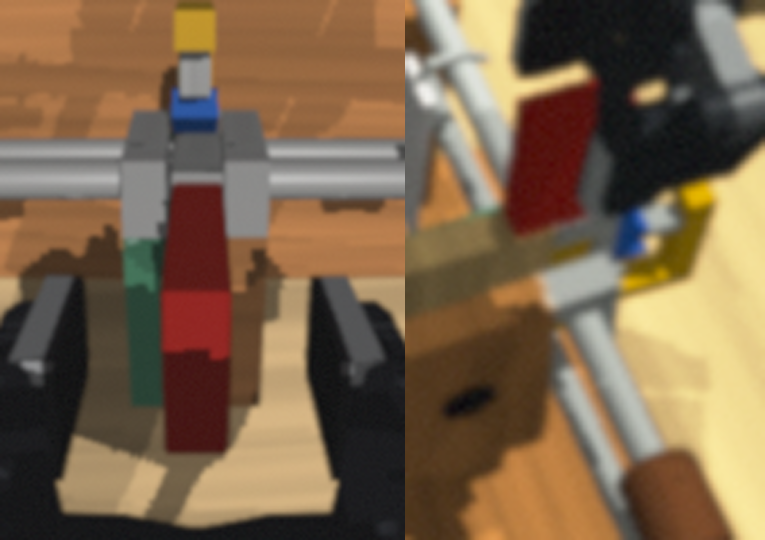

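Released. The pattern stands upright between the neighbours, and the fingers are clear on both sides. Retreating straight up.

```bash
python3 -m crank '[[[0,0,-0.5,0,0],[0,0,-1.5,0,0],[0,0,-3,0,0],[0,0,-4,0,0],[0,0,-4,0,0],[0,0,0,0,0],[0,0,0,0,0],[0,0,0,0,0]]]'; python3 - <<'E'
from h import *
f=save('wrist','w12');save('side','sd12');save('scene','sc12')
a=cv2.resize(f['frame'][100:220,200:305,::-1],None,fx=3.8,fy=3.8,interpolation=cv2.INTER_CUBIC)
b=cv2.resize(np.load('pics/sd12.npz')['im'][230:350,290:380,::-1],None,fx=3.8,fy=3.8,interpolation=cv2.INTER_CUBIC)
c=np.hstack([a,b]);cv2.imwrite('pics/c12.png',c);print(c.shape,state()['contact_force'],state()['tool_pos'])
E
```

```text
time: 23.0
tool_pos: [0.5637, -0.188, 0.3368]
tool_rot: [-0.019, 0.017, 0.707, -0.706]
contact_force: [0.3, -0.4, -0.4]
gripper_width: 0.498
(456, 741, 3) [ 0.17478525 -0.06232919 -0.73460459] [ 0.56379254 -0.18806075  0.33704247]
```

View pics/c12.png

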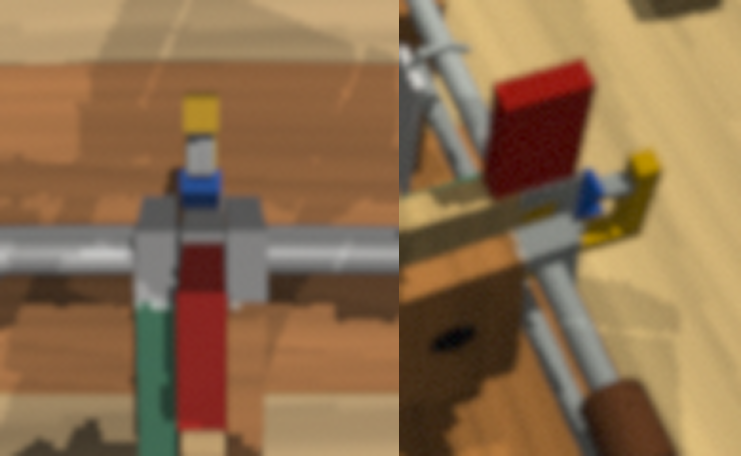

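View pics/sc12.png

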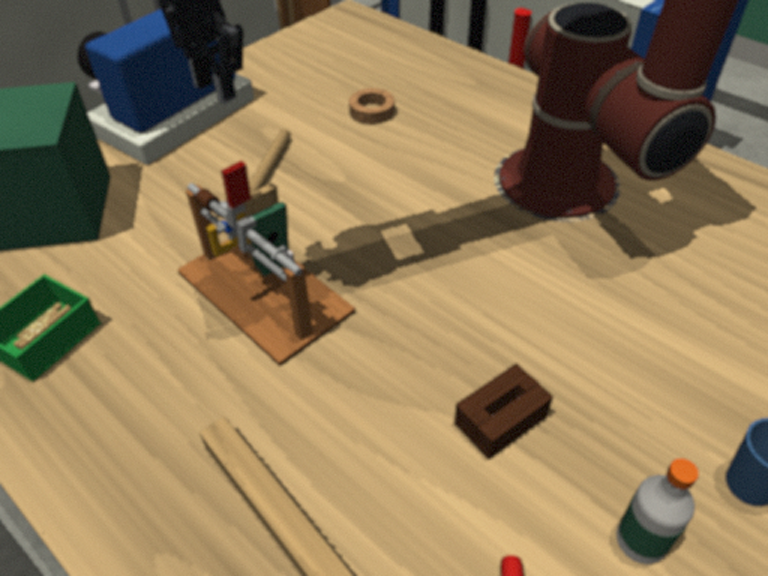

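```bash
python3 - <<'E'
from h import *
Z=lambda x,y:(200+x/3.8,100+y/3.8)
q=[plane('w12',*Z(*p),.2505,True) for p in [(178,292),(226,292),(180,430),(224,430)]]
c=sum(q)/4;d=q[0]+q[1]-q[2]-q[3];print(c.round(4),'yaw',np.arctan2(d[1],d[0]).round(3),'len',np.linalg.norm(q[0]-q[2]).round(4),'seat',(c[:2]+.005*np.array([.9987,-.05])).round(4))
for n,p in dict(green=(134,300),greenin=(174,300),birch=(228,300),birchR=(267,300)).items(): print(n,plane('w12',*Z(*p),.168,True).round(4))
E
python3 -c "
from plant import *
print(job_done())"
```

```text
[ 0.5625 -0.1887  0.2505] yaw -0.051 len 0.033 seat [ 0.5674 -0.189 ]
green [ 0.56   -0.1682  0.168 ]
greenin [ 0.5594 -0.1802  0.168 ]
birch [ 0.5585 -0.1965  0.168 ]
birchR [ 0.5579 -0.2083  0.168 ]
the job is handed in; nothing more can be done
None
```

The pattern is hanging on the rack, home on the saddle and released. I handed the job in at about 23 s; no verdict was reported.

**What I did:** I lifted the pattern from its stand, lowered it through the gap and pushed its hook past the clip. The saddle showed as rigid contact at seat height z ≈ 0.1785. I pressed it with about 12 N and then 14.7 N by the force sensor, eased off, opened the fingers and backed straight up.

**Last checks:**
- **Pattern:** It looks upright, with yaw −0.051 against about −0.050 for the rack. The seat's y is on the saddle.
- **Seat x:** The last view put it about 2.6 mm short of the saddle centre. That disagrees with the arm's reading while holding it, which gave less than 1 mm. More than 1.5 mm is not possible given the play, so I take it as picking error; either is inside the 4 mm limit.
- **Neighbours:** Both still hang within about 1 mm of where they were. The largest sideways reading while lowering was about 1 N, and up to 2.3 N while pressing; I cannot tell how much of that was against them.
- **Clip:** I first felt it about 21 mm above the seat, not 26 mm. The release at about 6 mm above the seat was as expected. I judged that the clip had sprung back from the drop in force and the pictures, without measuring its position.

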